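# Stamp a cheese with the toggle clamp

## Task

Take the long cheese (not the short one) off the leaning rack and set it gently, on edge, in the nest of the stamping clamp. Then swing the clamp's bail handle over until it locks the stamp down on the cheese by itself, let go of it for a second, and swing the handle fully back to its open stop. Leave the cheese standing in the nest and leave everything else where it is.

Things in the scene. Friction and masses are not known exactly. Their poses are not given: they have to be found in the camera images.
- cheese: Cheese to be stamped: firm ochre block, 54 mm thick (its x), 100 long (y), 100 tall (z), about 0.5 kg; origin at the centre of its underside. It starts on the rack, on edge, its z axis 30 degrees off vertical (top towards the robot), so the two faces to grip (across x) lean 30 degrees; their upper 65 mm are free. In the nest it stands upright on the same underside, either way round.
- half_cheese: The other cheese on the rack, which stays there: 54 mm thick (x), only 60 mm long (y), 100 mm tall (z); origin at the centre of its underside. It leans the same way, beside the long one (centres 136 mm apart); which is at which end varies.
- rack: Wooden leaning rack, fixed: 150 mm deep (x), 300 mm wide (y). Its seat slopes down 30 degrees to the robot side, against a back board that rises 30 mm along the cheeses. Origin: on the table, centre of its underside. The centres of the cheeses' undersides lie 50 mm above it, at its y = +68 and -68 mm.
- station: Stamping station, fixed: steel base plate 140 mm (x) by 300 mm (y), 10 mm thick, with a nest of low stops and, on its +y side, a toggle clamp. Origin: on the table under the nest's centre. y points from the nest to the clamp, which swings in the y-z plane. With the clamp open its arm stands upright to 245 mm above the table.
- nest (a point): Centre of the nest's floor, 10 mm above the table; axes as the station's. The stops around it rise 14 mm above this floor and leave the cheese 5 to 6 mm to spare on each side: its thickness along the station's x, its length along the station's y.
- clamp_hinge (a point): Point on the bail handle's hinge line, 167 mm from the nest's centre along the station's +y and 61 mm above the table. The hinge line runs along the station's x.
- bail_grip (a point): Middle of the bail's black grip bar: a round bar 18 mm thick, 104 mm long along the station's x, carried 190 mm from the hinge by two 12 mm legs at the bar's ends (90 mm clear between them).
- bail (a joint): Angle of the bail handle, rad. 0 = fully open on its stop: it lies back, away from the nest, 35 degrees above level. It grows as the bail swings up and over towards the nest: dead centre at 1.22, locked stop at 1.30 (19 degrees past upright). A linkage swings the stamp arm down with it. Friction holds it where left; past 1.22 the stamp's spring (7 N) keeps it locked.
- stamp_face (a point): Centre of the underside of the stamp, a wooden plate 44 by 60 mm on a spring, at the end of the clamp arm. Locked, it presses on the middle of the cheese's top.
- stamp (a joint): How far the stamp's spring is pressed in, m: 0 when free, about 0.007 when locked on the cheese.
- brush: Brush 190 mm long lying on the table; bystander. Origin at its underside.
- bowl: Steel bowl, 130 mm across, 55 mm high; bystander. Origin: centre of its underside.
- jar: Glass jar, 72 mm across, 100 mm high; bystander. Origin: centre of its underside.
- mug: White mug, 80 mm across, 90 mm high; bystander. Origin: centre of its underside.
- bottle: Green glass bottle, 68 mm across, 190 mm high; bystander. Origin: centre of its underside.
- trim_block: Low block of cheese, 60 by 90 mm, 50 mm high, lying on the table; bystander. Origin: centre of its underside.

How it is judged:
By the outcome, as a careful person would: the job done as asked, in the order asked, and still so for the second after the job is handed in, with the robot touching nothing.
It also fails if it takes over 72 s, if anything falls off the work surface, if the arm or the gripper's body presses on something with over 40 N, if the wrist force passes 120 N, or if a joint passes its speed limit or range.

## Robot

A 6-joint arm with a two-finger parallel gripper is mounted at the origin on the work surface. World frame = base frame: x ahead of the robot, y to its left, z up, the work surface at z = 0. Lengths are in m, angles in rad, forces in N, time in s.
With the tool pointing down it reaches from about 0.35 to 0.95 m from the base axis. Payload 17.4 kg.
Tool frame: the origin (TCP) lies midway between the tips of the shut fingers; the grasp point (between the pads) lies 19 mm behind it (bot.grip_point_offset is the distance from the TCP to the grasp point, in m); z points along the fingers, y is the line along which they close (so a half turn about z gives the same grasp; the last joint's range is limited). The gripper opens to 93 mm and grips with 3 to 60 N. Pads are 15 mm wide; open, the fingers measure 128 mm over their backs; the gripper's body (75 mm by 188 mm) begins 65 mm behind the grasp point.
Start: joints at [-1.347, 0.116, 1.442, -0, 1.584, -0.038], TCP at [0.175, -0.652, 0.183] pointing down, gripper open.
Joint ranges: [-2.83, 2.83], [-0.83, 2.19], [0.07, 2.5], [-1.14, 4.28], [0.01, 3], [-2.97, 2.97]. Speed limits (rad/s): [1.89, 1.89, 2.22, 3.14, 3.14, 3.14].

## Interface

Orientations are given as a unit quaternion [w, x, y, z].
In Python, from rig import bot gives the robot as it stands.
- The arm moves only by the tool carry_out, never from a script. Its argument "series" is text: rows parted by semicolons, each of 7 numbers parted by spaces: the turn, a rotation vector about the world's x, y, z in degrees, then the shift along the world's x, y, z in cm, then the finger opening in cm, from 0 to 9.3. A call has 1 to 20 rows; each row is the pose to reach, as a shift and turn from the pose commanded when the call began; what a row does not reach only later rows make up. A row lasts 1/8 s, in which the tool goes at most 62.5 mm and 10.7 degrees, less where a joint would pass 70% of its speed; a pose out of reach is approached as far as the arm can. A call with a gripper value outside its range is refused whole. The fingers move at their own pace and stop on an object; "newtons" is the grip in N (left out, the last holds). Time passes only in rows, so rows that repeat a pose let the fingers close. It gives the time, the measured TCP pose, the force, the opening and the grip force at its end, in the units of the state.
- bot.observe(): the state, without advancing time (a new reading comes with each control period).
- bot.snapshot(name): name is "side" or "top" or "wrist"; returns a dict with "pixels" (420x560x3 uint8, red, green, blue), "vfov" (degrees; the focal length in pixels is half the picture's height over the tangent of half this angle, whatever the lens; pixels are square), "cx", "cy" (the principal point, pixels), "R" (3x3) and "t" (3): a world point X has camera coordinates R X + t. Camera axes: x right, y down, z forward; pixel columns grow to the right and rows downward; lengths in m; the calibration is good to about 2 mm. A picture is of the moment at which its call begins. There is no depth.
- bot.close_job(): hands the job in; it is judged then, once.
The state is a dict: "time_s": time; "qpos": joint angles; "joint_vel": joint speeds; "joint_efforts": joint torques, N m; "eef_pos": TCP position; "orientation": TCP orientation; "contact_force": force on the tool from outside, world axes, zero at the start; "moment": the same for the moment, N m; "gripper_width": opening from 0.0 (shut) to 1.0 (fully open); "finger_force": force on a finger pad.
Only numpy, scipy, OpenCV 4.12 (cv2) and the standard library are available. Lean on these libraries where they do the work, as an engineer would, in place of code of your own. Each camera call takes 0.05 s, during which the arm holds its last target. There are 200 camera calls.

## Working session

There is one attempt and no reset: what is moved stays moved. The work goes in short steps, Python scripts to look and compute and a tool call to move; the robot and the scene stay as the last step left them, time stands still between calls to the robot, and variables do not carry over. Pictures are saved under pics/ and viewed, at most 10 in all, crops included, and the job is handed in when it is done.

Besides the shell and the picture viewer there is one more tool, called after ">>>" as name(argument=value, ...) on one line, values as JSON. carry_out: Moves the arm, as the interface text tells. Its arguments: {"type":"object","properties":{"series":{"type":"string"},"newtons":{"type":"number"}},"required":["series"]}

```bash
ls; mkdir -p pics; python3 - <<'E'
from rig import bot
import cv2,pickle
d={}
for n in ["side","top","wrist"]:
    s=bot.snapshot(n); d[n]=s
    cv2.imwrite(f"pics/{n}0.png",s["pixels"][:,:,::-1]); print(n,s["vfov"],s["cx"],s["cy"],s["R"],s["t"])
pickle.dump(d,open("s0.pkl","wb"))
print(bot.observe(), bot.grip_point_offset)
E
```

```text
pics
side 46.24847511683867 272.88093969369885 215.5105556763096 [[-0.99857462 -0.05319884 -0.00431315]
 [-0.02590915  0.55380558 -0.83224281]
 [ 0.046663   -0.8309448  -0.55439454]] [0.55288633 0.11675614 1.51363797]
top 54.660538028481234 287.0221740332532 215.86692139058616 [[ 0.02868059 -0.99940339  0.01924311]
 [-0.99478416 -0.03042265 -0.09735979]
 [ 0.09788713 -0.0163504  -0.9950632 ]] [0.01426145 0.56656909 1.3566773 ]
wrist 63.81696297637694 280.71790927516145 213.92008400204583 [[ 0.25964344 -0.96570378 -0.00122286]
 [-0.93504941 -0.25171769  0.24964134]
 [-0.2413874  -0.0636743  -0.9683376 ]] [-0.67442835 -0.03045487  0.38969896]
{'time_s': 0.15, 'qpos': array([-1.34678649e+00,  1.16358047e-01,  1.44210612e+00, -2.15661266e-05,
        1.58397316e+00, -3.78205088e-02]), 'joint_vel': array([ 0.00078285, -0.00242802, -0.00115314,  0.00078297, -0.00126957,
        0.00145932]), 'joint_efforts': array([-9.39445454e-04, -7.21764994e+01, -6.22952700e+01,  7.80415675e-02,
        2.26058689e-02, -6.06519370e-05]), 'eef_pos': array([ 0.17465436, -0.65182835,  0.18209028]), 'orientation': array([-4.19505228e-04,  9.91442770e-01,  1.30541392e-01, -4.99959907e-05]), 'contact_force': array([ 0.50752287, -0.40198371, -0.90720007]), 'moment': array([-0.0178129 , -0.00865291,  0.04074791]), 'finger_force': 0.0, 'gripper_width': 0.9969189034593203} 0.0188
```

View pics/top0.png

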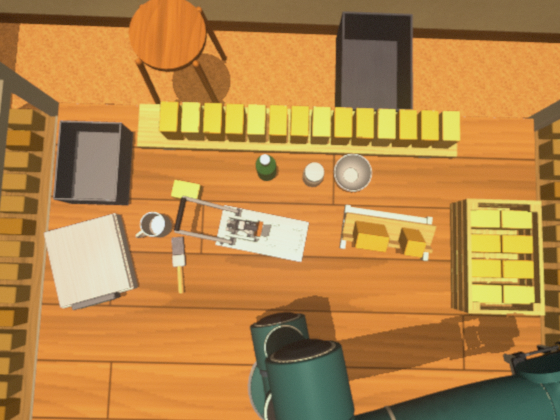

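View pics/side0.png

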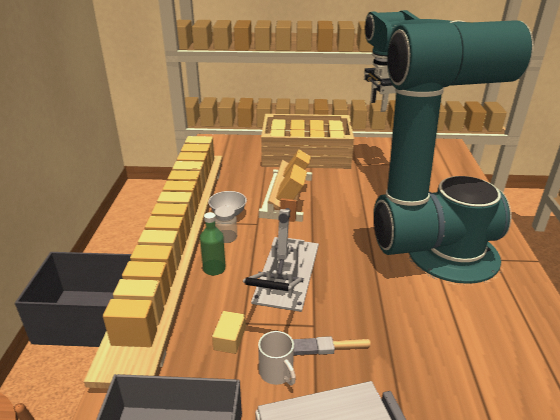

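The top view shows the rack at about (388,232), long cheese at (371,236) and half cheese at (412,242). The station plate is around (263,233), with the bail grip bar near (180,213). The side view confirms that the clamp is open.

```bash
python3 - <<'E'
import pickle,cv2
d=pickle.load(open("s0.pkl","rb"))
c=d["top"]["pixels"][170:290,165:445,::-1]
a=cv2.resize(c,None,fx=2.85,fy=2.85,interpolation=cv2.INTER_CUBIC)
cv2.imwrite("pics/topc.png",a)
c=d["side"]["pixels"][140:310,200:360,::-1]
cv2.imwrite("pics/sidec.png",cv2.resize(c,None,fx=3.5,fy=3.5,interpolation=cv2.INTER_CUBIC))
E
```

```text
(no output)
```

View pics/topc.png

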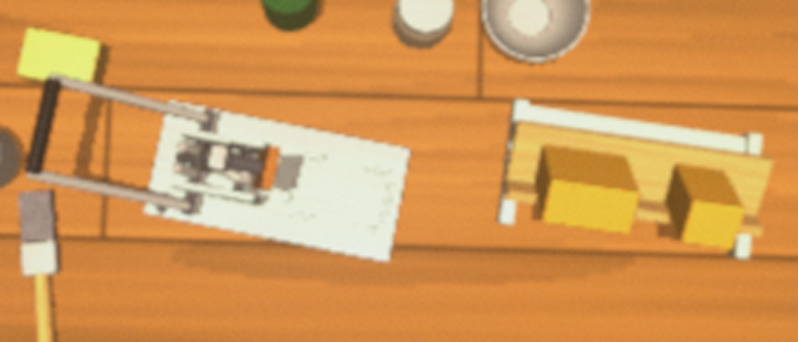

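View pics/sidec.png

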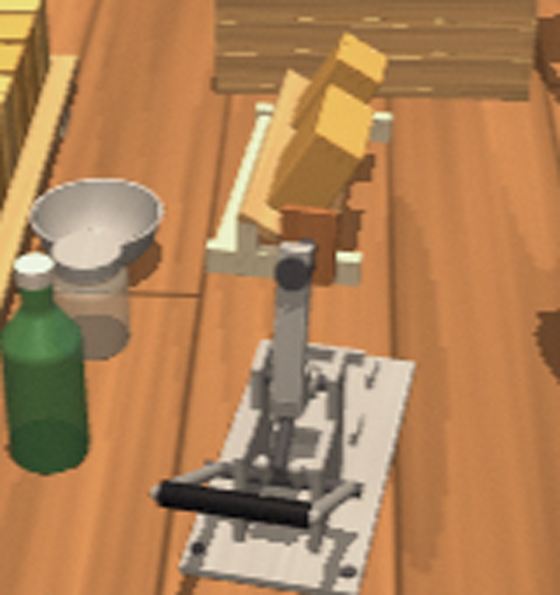

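The top crop gives these crop-pixel positions (2.85x, offset 165,170):
- **Station plate corners:** (409,148), (389,262), (145,212) and (168,100).
- **Cheese top faces (bright):** long at (590,207), half at (712,217).
- **Grip bar:** (52,80) to (36,172).

In the side crop the bar runs from (160,493) to (310,512).

```bash
cat > h.py <<'E'
import numpy as np,cv2,pickle
def ray(s,uv):
    f=210/np.tan(np.radians(s["vfov"]/2)); R=np.array(s["R"]);t=np.array(s["t"])
    d=R.T@np.array([(uv[0]-s["cx"])/f,(uv[1]-s["cy"])/f,1]); return -R.T@t,d/np.linalg.norm(d)
def onz(s,uv,z):
    o,d=ray(s,uv); return o+d*(z-o[2])/d[2]
def tri(s1,u1,s2,u2):
    a,d=ray(s1,u1);b,e=ray(s2,u2)
    x=np.linalg.lstsq(np.c_[d,-e],b-a,rcond=None)[0]
    p,q=a+d*x[0],b+e*x[1]; return (p+q)/2,np.linalg.norm(p-q)
def proj(s,X):
    f=210/np.tan(np.radians(s["vfov"]/2)); c=np.array(s["R"])@X+np.array(s["t"])
    return c[:2]/c[2]*f+[s["cx"],s["cy"]]
def blobs(m,roi,amin):
    k=np.zeros_like(m);x0,y0,x1,y1=roi;k[y0:y1,x0:x1]=m[y0:y1,x0:x1]
    n,l,st,c=cv2.connectedComponentsWithStats(k,connectivity=4)
    return [(c[i],st[i,4],l==i) for i in range(1,n) if st[i,4]>=amin]
E
python3 - <<'E'
from h import *
np.set_printoptions(precision=4,suppress=True)
d=pickle.load(open("s0.pkl","rb"));T=d["top"];S=d["side"]
hsv=cv2.cvtColor(T["pixels"],cv2.COLOR_RGB2HSV)
for p in [(371,245),(366,226),(414,250),(408,234),(395,220)]: print(p,hsv[p[1],p[0]])
def quad(l): 
    c=max(cv2.findContours(l.astype(np.uint8),0,2)[0],key=cv2.contourArea); return cv2.minAreaRect(c)
m=((hsv[...,1]<70)&(hsv[...,2]>150)).astype(np.uint8)
for c,a,l in blobs(cv2.morphologyEx(m,3,np.ones((7,7))),(205,195,315,270),800): 
    r=quad(l);print("plate",c,a,r); 
    for p in cv2.boxPoints(r): print(p,onz(T,p,.01))
# bright cheese tops
m=((hsv[...,0]>18)&(hsv[...,0]<30)&(hsv[...,1]>150)&(hsv[...,2]>205)).astype(np.uint8)
for c,a,l in blobs(m,(345,215,440,265),60):
    r=quad(l);print("cheese",c,a,r,onz(T,c,.1366))
    for p in cv2.boxPoints(r): print(p,onz(T,p,.1366))
# bar
for n,s,roi in [("top",T,(170,190,190,240)),("side",S,(235,270,300,300))]:
    g=s["pixels"].max(2)<60
    for c,a,l in blobs(g.astype(np.uint8),roi,20): print(n,"bar",c,a,quad(l))
# plate corners from hand pixels
for p in [(409,148),(389,262),(145,212),(168,100)]: print("pc",onz(T,np.array(p)/2.85+[165,170],.01))
E
```

```text
(371, 245) [ 23 185 234]
(366, 226) [ 17 193 193]
(414, 250) [ 23 189 234]
(408, 234) [ 17 193 192]
(395, 220) [ 21 139 222]
plate [261.2631 233.1437] 3444 ((253.0192413330078, 231.4038543701172), (105.70658111572266, 40.792152404785156), 11.309932708740234)
[197.1923 241.0385] [0.4719 0.3349 0.01  ]
[205.1923 201.0385] [0.6104 0.3144 0.01  ]
[308.8462 221.7692] [ 0.5495 -0.0451  0.01  ]
[300.8462 261.7692] [ 0.4117 -0.021   0.01  ]
cheese [372.4818 242.0547] 494 ((373.0, 242.0), (18.0, 34.0), 90.0) [ 0.481  -0.2369  0.1366]
[356. 233.] [ 0.5078 -0.1848  0.1366]
[390. 233.] [ 0.511  -0.2919  0.1366]
[390. 251.] [ 0.4547 -0.2921  0.1366]
[356. 251.] [ 0.4516 -0.1855  0.1366]
cheese [415.2432 248.1164] 292 ((416.5, 247.5), (23.0, 17.0), 0.0) [ 0.466  -0.3715  0.1366]
[405. 256.] [ 0.4405 -0.3392  0.1366]
[405. 239.] [ 0.4936 -0.3392  0.1366]
[428. 239.] [ 0.4957 -0.4118  0.1366]
[428. 256.] [ 0.4426 -0.4116  0.1366]
side bar [266.6635 283.7704] 318 ((266.3150329589844, 283.7022705078125), (42.95616149902344, 7.526831150054932), 8.746162414550781)
pc [ 0.5489 -0.0439  0.01  ]
pc [ 0.4112 -0.0232  0.01  ]
pc [0.4624 0.2708 0.01  ]
pc [0.5983 0.2493 0.01  ]
```

```bash
python3 - <<'E'
from h import *
from scipy.spatial.transform import Rotation as Ro
np.set_printoptions(precision=4,suppress=True)
d=pickle.load(open("s0.pkl","rb"));T=d["top"];S=d["side"]
c=lambda p:np.array(p)/2.85+[165,170]
print("bar",tri(T,c((44,126)),S,(266.66,283.77)), onz(T,c((44,126)),.17))
h=onz(T,c((205,122)),.061),onz(T,c((188,203)),.061);print("hinge",h,(h[0]+h[1])/2)
W=d["wrist"];C=-W["R"].T@W["t"];q=[-4.195e-4,.9914428,.1305414,-5e-5]
Rt=Ro.from_quat(q,scalar_first=True).as_matrix()
print("cam in tool",Rt.T@(C-[.17465,-.65183,.18209]),"cam axes in tool",(W["R"]@Rt).T)
def rowturn(Rgoal): return np.degrees(Ro.from_matrix(Rgoal@Rt.T).as_rotvec())
a=np.radians(-6.4);x=np.array([np.cos(a),np.sin(a),0]);z=np.array([0,0,1])
zc=-.5*x+.866*z; xc=.866*x+.5*z
for s in (1,-1):
    zt=-zc;yt=s*xc;Rg=np.c_[np.cross(yt,zt),yt,zt];print("rack turn",rowturn(Rg))
    yt=s*x;Rg=np.c_[np.cross(yt,-z),yt,-z];print("vertical turn",rowturn(Rg))
E
```

```text
bar (array([0.5478, 0.3575, 0.1696]), np.float64(0.0013682607927778402)) [0.547  0.3574 0.17  ]
hinge (array([0.5677, 0.1981, 0.061 ]), array([0.473 , 0.2138, 0.061 ])) [0.5204 0.2059 0.061 ]
cam in tool [ 0.0684 -0.0002 -0.202 ] cam axes in tool [[ 0.0008 -0.9683 -0.2497]
 [ 1.      0.0009 -0.0002]
 [ 0.0004 -0.2497  0.9683]]
rack turn [-20.7921 -24.1728  66.9405]
vertical turn [-0.034  -0.0386 68.5982]
rack turn [  26.6344  -22.9076 -108.4902]
vertical turn [  -0.0427    0.0377 -111.4018]
```

>>> carry_out(series="-4 -5 13 5 8 6 9.3; -8 -10 27 10 16 10 9.3; -12 -14 40 15 24 10 9.3; -17 -19 54 20 32 10 9.3; -20.8 -24.2 66.9 26 40 8 9.3; -20.8 -24.2 66.9 26.6 40.7 5 9.3; -20.8 -24.2 66.9 26.6 40.7 2 9.3; -20.8 -24.2 66.9 26.6 40.7 2 9.3; -20.8 -24.2 66.9 26.6 40.7 2 9.3; -20.8 -24.2 66.9 26.6 40.7 2 9.3; -20.8 -24.2 66.9 26.6 40.7 2 9.3; -20.8 -24.2 66.9 26.6 40.7 2 9.3", newtons=25)

```text
time_s: 1.65
eef_pos: [0.4403, -0.246, 0.203]
orientation: [0.194, 0.721, 0.643, 0.173]
contact_force: [-0.2, 0.3, 1.0]
gripper_width: 0.997
finger_force: 0.0
```

```bash
python3 - <<'E'
from h import *
from rig import bot
np.set_printoptions(precision=4,suppress=True)
w=bot.snapshot("wrist");pickle.dump(w,open("w1.pkl","wb"))
a=cv2.cvtColor(w["pixels"],cv2.COLOR_RGB2BGR)
o=bot.observe();print(o["eef_pos"],o["orientation"],o["qpos"],o["joint_vel"])
x=np.array([.9938,-.1115,0]);y=np.array([.1115,.9938,0]);z=np.array([0,0,1])
for name,t,L in (("long",np.array([.481,-.2369,.1366]),.05),("half",np.array([.466,-.3715,.1366]),.03)):
  for sx in(1,-1):
    for sy in (1,-1):
      X=t+sx*.027*(.866*x+.5*z)+sy*L*y; p=proj(w,X);print(name,sx,sy,p);cv2.circle(a,tuple(int(v) for v in p),3,(255,0,0),1)
cv2.imwrite("pics/w1.png",a)
E
```

```text
[ 0.4403 -0.246   0.2029] [0.1936 0.7207 0.6429 0.1728] [-0.7673 -0.6343  2.0941  0.3252  1.2666 -0.6857] [ 0.0045 -0.0019  0.0049 -0.0023  0.0017  0.0039]
long 1 1 [315.6495 133.7814]
long 1 -1 [312.8416 250.5325]
long -1 1 [248.6727 133.8594]
long -1 -1 [251.4932 250.6107]
half 1 1 [311.5695 307.1414]
half 1 -1 [310.2214 363.0219]
half -1 1 [252.9606 307.2191]
half -1 -1 [254.3059 363.099 ]
```

View pics/w1.png

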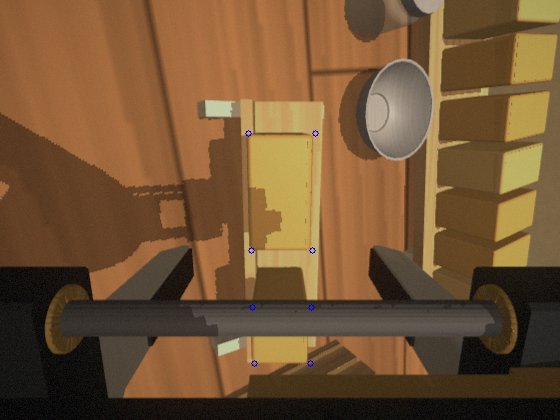

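The predicted corners match the wrist picture to within 1–2 px: long cheese at (249–315, 134–250), centred in x between the fingers. Next I descend along the tool and grip.

>>> carry_out(series="0 0 0 1.5 -0.2 -2.6 9.3; 0 0 0 3 -0.3 -5.2 9.3; 0 0 0 4 -0.45 -7 9.3; 0 0 0 5 -0.55 -8.7 9.3; 0 0 0 6 -0.7 -10.4 9.3; 0 0 0 6 -0.7 -10.4 9.3; 0 0 0 6 -0.7 -10.4 9.3; 0 0 0 6 -0.7 -10.4 4; 0 0 0 6 -0.7 -10.4 4; 0 0 0 6 -0.7 -10.4 4; 0 0 0 6 -0.7 -10.4 4; 0 0 0 6 -0.7 -10.4 4; 0 0 0 6 -0.7 -10.4 4; 0 0 0 6 -0.7 -10.4 4; 0 0 0 6 -0.7 -10.4 4; 0 0 0 6 -0.7 -10.4 4", newtons=25)

```text
time_s: 3.7
eef_pos: [0.5005, -0.252, 0.0986]
orientation: [0.193, 0.72, 0.644, 0.173]
contact_force: [-5.7, 0.6, 2.0]
gripper_width: 0.574
finger_force: 25.0
```

>>> carry_out(series="0 0 0 -0.5 0.06 0.87 4; 0 0 0 -1 0.1 1.7 4; 0 0 0 -1.5 0.2 2.6 4; 0 0 0 -2 0.2 3.5 4; 0 0 0 -2.5 0.3 4.3 4; 0 0 0 -3 0.3 5.2 4; 0 0 0 -3.5 0.4 6.1 4; 0 0 0 -4 0.45 7 4; 0 0 0 -4.5 0.5 9 4; 0 0 0 -5 0.5 12 4; 0 0 0 -5 0.5 15 4; 0 0 0 -5 0.5 18 4; 0 0 0 -5 0.5 20 4; 0 0 0 -5 0.5 20 4; 0 0 0 -5 0.5 20 4; 0 0 0 -5 0.5 20 4")

```text
time_s: 5.7
eef_pos: [0.4505, -0.2468, 0.2973]
orientation: [0.193, 0.72, 0.643, 0.173]
contact_force: [-0.6, -0.5, -5.1]
gripper_width: 0.576
finger_force: 25.0
```

```bash
python3 - <<'E'
from h import *
from rig import bot
from scipy.spatial.transform import Rotation as Ro
np.set_printoptions(precision=4,suppress=True)
o=bot.observe();print(o["eef_pos"],o["gripper_width"],o["finger_force"],o["contact_force"])
Rt=Ro.from_quat(o["orientation"],scalar_first=True).as_matrix();print(Rt)
a=np.radians(-9.7);x=np.array([np.cos(a),np.sin(a),0]);z=np.array([0,0,1])
Rg=np.c_[np.cross(x,-z),x,-z];print(np.degrees(Ro.from_matrix(Rg@Rt.T).as_rotvec()))
E
```

```text
[ 0.4505 -0.2468  0.2973] 0.5761221717748445 24.99373197555542 [-0.6122 -0.4804 -5.1465]
[[ 0.112   0.8605  0.4969]
 [ 0.9937 -0.0977 -0.0549]
 [ 0.0013  0.4999 -0.8661]]
[ 4.1355 29.714  -3.1717]
```

>>> carry_out(series="1 7.4 -0.8 0.5 3 0 4; 2.1 14.8 -1.6 1 6 0 4; 3.1 22.3 -2.4 2 10 0 4; 4.1 29.7 -3.2 2.5 14 0 4; 4.1 29.7 -3.2 2.5 15.7 0 4; 4.1 29.7 -3.2 2.5 15.7 0 4; 4.1 29.7 -3.2 2.5 15.7 0 4; 4.1 29.7 -3.2 2.5 15.7 0 4; 4.1 29.7 -3.2 2.5 15.7 0 4")

```text
time_s: 6.82
eef_pos: [0.4754, -0.0906, 0.2988]
orientation: [0.001, 0.765, 0.644, 0.0]
contact_force: [-0.6, -0.2, -4.8]
gripper_width: 0.577
finger_force: 25.0
```

```bash
python3 - <<'E'
from h import *
from rig import bot
np.set_printoptions(precision=4,suppress=True)
w=bot.snapshot("wrist");pickle.dump(w,open("w2.pkl","wb"))
a=cv2.cvtColor(w["pixels"],cv2.COLOR_RGB2BGR)
o=bot.observe();print(o["eef_pos"],o["orientation"])
n=np.array([.493,.040,.024]);b=np.radians(-9.7);x=np.array([np.cos(b),np.sin(b),0]);y=np.array([-np.sin(b),np.cos(b),0])
for sx in(1,-1):
  for sy in(1,-1):
    p=proj(w,n+sx*.0325*x+sy*.0555*y);print(p);cv2.circle(a,tuple(int(v) for v in p),3,(255,0,0),1)
a=cv2.resize(a,(800,600),interpolation=cv2.INTER_CUBIC)
cv2.imwrite("pics/w2.png",a)
E
```

```text
[ 0.4755 -0.0905  0.2988] [0.0014 0.7646 0.6445 0.0001]
[302.3969  31.313 ]
[301.0953 121.1597]
[251.6551  31.2969]
[253.4225 121.1642]
```

View pics/w2.png

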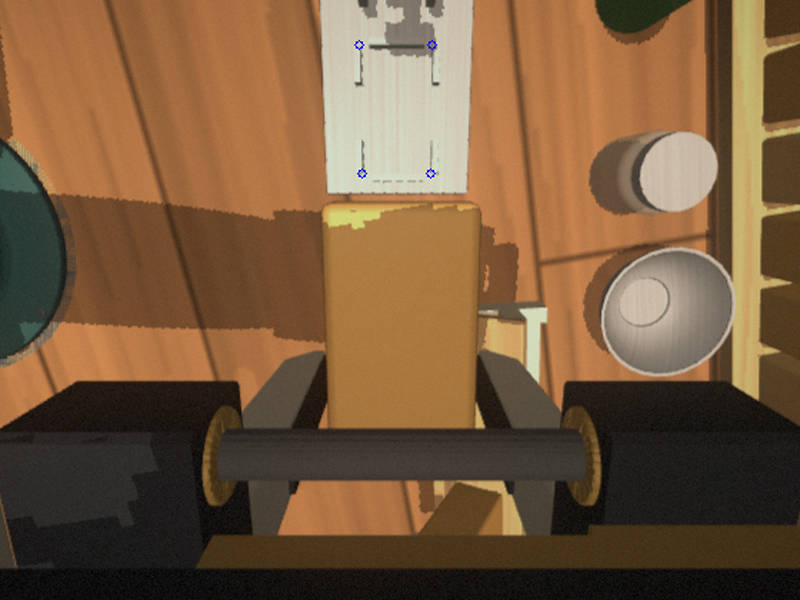

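Prediction circles lie close to the nest stops. I'll zoom in for millimetre accuracy.

```bash
python3 - <<'E'
from h import *
w=pickle.load(open("w2.pkl","rb"))
a=cv2.cvtColor(w["pixels"],cv2.COLOR_RGB2BGR)[15:140,215:340]
a=cv2.convertScaleAbs(a,alpha=1.5,beta=-130)
cv2.imwrite("pics/w2c.png",cv2.resize(a,None,fx=4.8,fy=4.8,interpolation=cv2.INTER_CUBIC))
E
```

```text
(no output)
```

View pics/w2c.png

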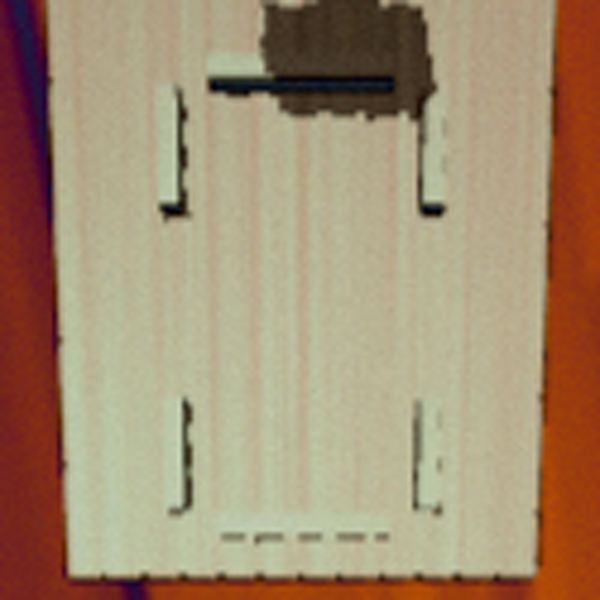

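>>> carry_out(series="0 0 0 0.6 5 0 4; 0 0 0 1.2 9 0 4; 0 0 0 1.5 11.8 0 4; 0 0 0 1.5 11.8 0 4; 0 0 0 1.5 11.8 -3 4; 0 0 0 1.5 11.8 -6 4; 0 0 0 1.5 11.8 -9 4; 0 0 0 1.5 11.8 -12 4; 0 0 0 1.5 11.8 -15 4; 0 0 0 1.5 11.8 -17 4; 0 0 0 1.5 11.8 -18.5 4; 0 0 0 1.5 11.8 -19 4; 0 0 0 1.5 11.8 -19 4; 0 0 0 1.5 11.8 -19 4")

```text
time_s: 8.62
eef_pos: [0.4911, 0.028, 0.1095]
orientation: [0.002, 0.764, 0.645, 0.0]
contact_force: [0.3, 0.5, -5.1]
gripper_width: 0.578
finger_force: 25.0
```

```bash
python3 - <<'E'
from h import *
from rig import bot
np.set_printoptions(precision=4,suppress=True)
w=bot.snapshot("wrist")
a=cv2.cvtColor(w["pixels"],cv2.COLOR_RGB2BGR)
o=bot.observe();print(o["eef_pos"],o["orientation"],o["contact_force"],o["moment"])
n=np.array([.493,.040,.024]);b=np.radians(-9.7);x=np.array([np.cos(b),np.sin(b),0]);y=np.array([-np.sin(b),np.cos(b),0])
for sx in(1,-1):
    p=proj(w,o["eef_pos"]+sx*.027*x+.0629*y+[0,0,.0434]);print("top edge",p);cv2.circle(a,tuple(int(v) for v in p),3,(255,0,0),1)
    p=proj(w,n+sx*.0325*x+.0555*y);print("stop",p);cv2.circle(a,tuple(int(v) for v in p),3,(0,0,255),1)
cv2.imwrite("pics/w3.png",a)
E
```

```text
[0.4911 0.028  0.1095] [0.0015 0.7643 0.6449 0.0004] [-1.0519  1.2625 -5.6622] [-0.0126 -0.0617  0.0049]
top edge [340.6112 140.3873]
stop [320.2533 128.4045]
top edge [223.2494 140.2695]
stop [241.6072 128.3193]
```

View pics/w3.png

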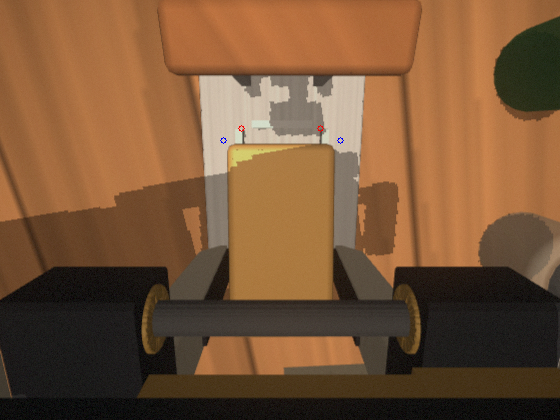

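The stop circles fit. The cheese's top edge (229–333, row 145) looks narrower than predicted (223–341), so it may have slid down in the grip. I'll measure it.

```bash
python3 - <<'E'
from h import *
from rig import bot
np.set_printoptions(precision=4,suppress=True)
ws={"w2":pickle.load(open("w2.pkl","rb")),"w1":pickle.load(open("w1.pkl","rb"))}
w=bot.snapshot("wrist");ws["now"]=w
for k,s in ws.items():
    h=cv2.cvtColor(s["pixels"],cv2.COLOR_RGB2HSV);m=((h[...,0]>14)&(h[...,0]<30)&(h[...,1]>140)&(h[...,2]>120)).astype(np.uint8)
    r=190 if k!="w1" else 180
    for rr in range(150,246,15) :
        c=np.where(m[rr,200:360])[0]+200; print(k,rr,c.min(),c.max(),len(c))
sd=bot.snapshot("side");cv2.imwrite("pics/s3.png",cv2.resize(sd["pixels"][140:310,200:360,::-1],None,fx=3.5,fy=3.5,interpolation=cv2.INTER_CUBIC))
tp=bot.snapshot("top");pickle.dump((sd,tp),open("st3.pkl","wb"))
o=bot.observe()["eef_pos"];b=np.radians(-9.7);x=np.array([np.cos(b),np.sin(b),0]);y=np.array([-np.sin(b),np.cos(b),0])
for dz in(.0434,.0234):
  print(dz,[proj(w,o+sx*.027*x+sy*y+[0,0,dz]) for sx in(1,-1) for sy in (.0629,0)])
print("bottom side",[proj(sd,o+sx*.027*x+.063*y+[0,0,-.0566])for sx in(1,-1)],[proj(sd,o+sx*.027*x+.063*y+[0,0,.0434])for sx in(1,-1)])
E
```

```text
w2 150 225 335 73
w2 165 226 335 110
w2 180 227 334 108
w2 195 227 334 108
w2 210 228 333 106
w2 225 228 359 112
w2 240 229 334 106
w1 150 242 322 44
w1 165 244 311 50
w1 180 242 328 67
w1 195 243 311 61
w1 210 243 320 65
w1 225 244 310 65
w1 240 251 319 60
now 150 228 333 58
now 165 228 333 101
now 180 228 333 106
now 195 229 332 104
now 210 229 332 104
now 225 229 332 104
now 240 229 332 104
0.0434 [array([340.1673, 140.3892]), array([334.5697, 267.0542]), array([223.0342, 140.2703]), array([228.2085, 267.0335])]
0.0234 [array([333.5096, 138.8744]), array([329.0304, 252.8002]), array([229.348 , 138.7676]), array([233.4747, 252.7728])]
bottom side [array([279.9728, 252.0303]), array([298.1596, 254.4972])] [array([280.1037, 223.8943]), array([299.026, 226.255])]
```

View pics/s3.png

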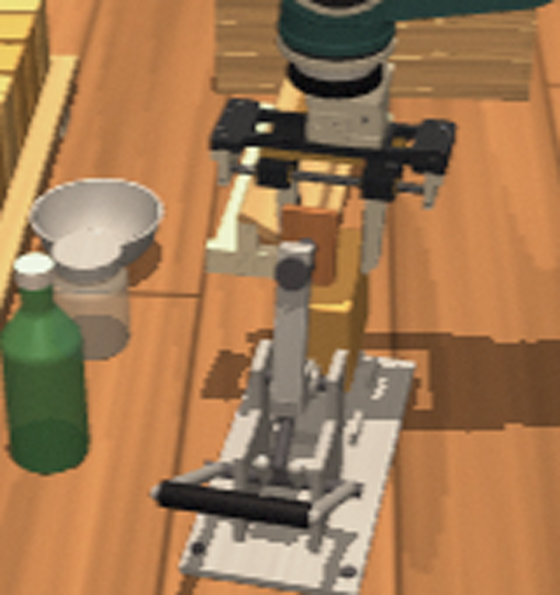

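```bash
python3 - <<'E'
from h import *
from rig import bot
np.set_printoptions(precision=4,suppress=True)
sd,tp=pickle.load(open("st3.pkl","rb"));w=bot.snapshot("wrist")
o=bot.observe()["eef_pos"];b=np.radians(-9.7);x=np.array([np.cos(b),np.sin(b),0]);y=np.array([-np.sin(b),np.cos(b),0]);M=np.array([x,y,[0,0,1]])
p,e=tri(w,(229,145),sd,(302,226.6));print("corner rel TCP (station axes)",M@(p-o),e)
for dy,dz in((.0629,.0434),(.060,.025),(.067,.0275)):print(dy,dz,proj(w,o-.027*x+dy*y+[0,0,dz]),proj(sd,o-.027*x+dy*y+[0,0,dz]))
a=sd["pixels"][215:265,265:315,::-1];b2=w["pixels"][120:300,200:360,::-1]
A=np.zeros((600,800,3),np.uint8);A[:400,:400]=cv2.resize(a,(400,400),interpolation=2);A[:450,400:]=cv2.resize(b2,(400,450),interpolation=2);cv2.imwrite("pics/z3.png",A)
E
```

```text
corner rel TCP (station axes) [-0.0298  0.0592  0.0393] 0.009896713586665383
0.0629 0.0434 [223.1732 140.2843] [299.0557 226.2676]
0.06 0.025 [229.2566 144.6474] [299.0739 231.0486]
0.067 0.0275 [228.0118 130.706 ] [298.6531 231.7384]
```

View pics/z3.png

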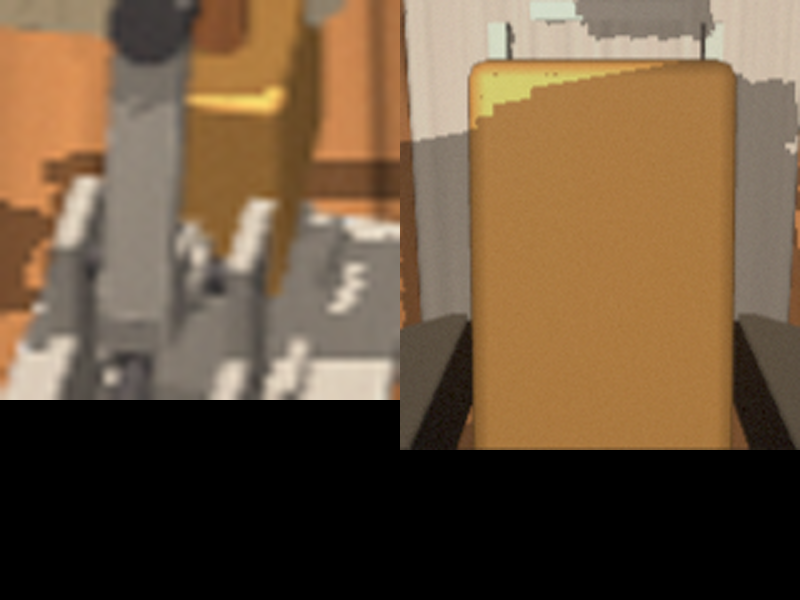

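>>> carry_out(series="2 -0.3 0 0 0.05 0 4; 4 -0.7 0 0 0.1 0 4; 6 -1 0 0 0.15 0 4; 8 -1.3 0 0 0.2 0 4; 9.9 -1.7 0 0.05 0.25 0 4; 9.9 -1.7 0 0.05 0.25 0 4; 9.9 -1.7 0 0.05 0.25 0 4", newtons=35)

```text
time_s: 9.75
eef_pos: [0.4912, 0.0304, 0.1086]
orientation: [-0.055, 0.762, 0.642, 0.067]
contact_force: [0.4, -0.2, -5.6]
gripper_width: 0.575
finger_force: 35.0
```

```bash
python3 - <<'E'
from h import *
from rig import bot
np.set_printoptions(precision=4,suppress=True)
w=bot.snapshot("wrist");sd=bot.snapshot("side");o=bot.observe()["eef_pos"];print(o)
h=cv2.cvtColor(w["pixels"],cv2.COLOR_RGB2HSV);m=((h[...,0]>14)&(h[...,0]<30)&(h[...,1]>140)&(h[...,2]>120)).astype(np.uint8)
for rr in (180,195,210,225,240):
    c=np.where(m[rr,200:360])[0]+200; print(rr,c.min(),c.max())
c=np.array(w["R"])@np.array([0,0,1]);print("vertical in cam",c)
A=np.zeros((600,800,3),np.uint8);A[:600,:400]=cv2.resize(sd["pixels"][195:270,270:320,::-1],(400,600),interpolation=2);A[:450,400:]=cv2.resize(w["pixels"][120:300,200:360,::-1],(400,450),interpolation=2);cv2.imwrite("pics/z4.png",A)
E
```

```text
[0.4912 0.0306 0.1087]
180 228 333
195 228 333
210 229 332
225 229 333
240 230 332
vertical in cam [ 0.001   0.0782 -0.9969]
```

View pics/z4.png

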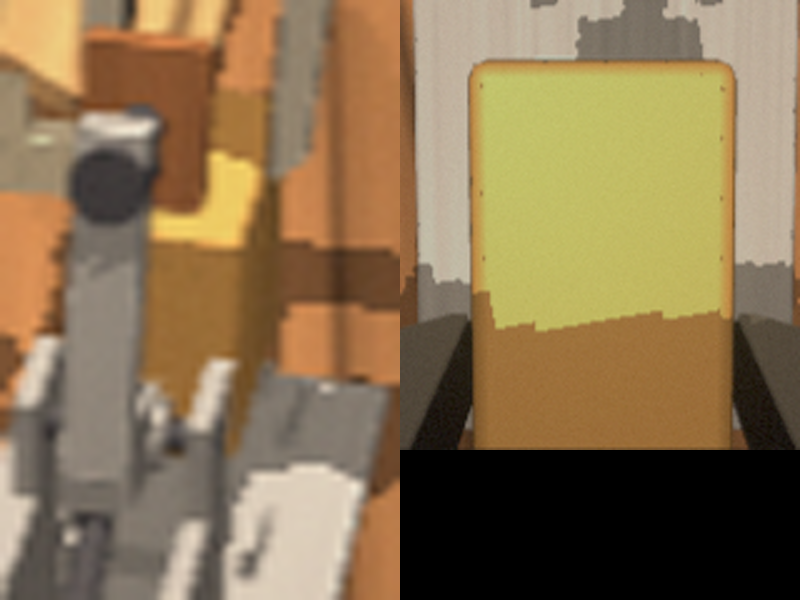

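The cheese now looks upright within about 3°, with sides nearly parallel (228–333 at row 180, 230–332 at row 240). I'll check its position against the nest before lowering.

```bash
python3 - <<'E'
from h import *
from rig import bot
np.set_printoptions(precision=4,suppress=True)
w=bot.snapshot("wrist")
n=np.array([.493,.040,.0]);b=np.radians(-9.7);x=np.array([np.cos(b),np.sin(b),0]);y=np.array([-np.sin(b),np.cos(b),0]);M=np.array([x,y,[0,0,1]])
for z in(.146,.150,.152):
    for u in((234,145),(328,145),(228,180),(333,180)): print(z,u,M@(onz(w,u,z)-n))
E
```

```text
0.146 (234, 145) [-0.0245  0.0448  0.146 ]
0.146 (328, 145) [0.0233 0.0448 0.146 ]
0.146 (228, 180) [-0.0277  0.0271  0.146 ]
0.146 (333, 180) [0.0261 0.0271 0.146 ]
0.15 (234, 145) [-0.024   0.0443  0.15  ]
0.15 (328, 145) [0.0227 0.0443 0.15  ]
0.15 (228, 180) [-0.0271  0.027   0.15  ]
0.15 (333, 180) [0.0254 0.027  0.15  ]
0.152 (234, 145) [-0.0237  0.044   0.152 ]
0.152 (328, 145) [0.0225 0.0441 0.152 ]
0.152 (228, 180) [-0.0268  0.0269  0.152 ]
0.152 (333, 180) [0.0251 0.027  0.152 ]
```

>>> carry_out(series="0 0 0 0.1 0.35 0 4; 0 0 0 0.1 0.35 -0.5 4; 0 0 0 0.1 0.35 -1 4; 0 0 0 0.1 0.35 -1.5 4; 0 0 0 0.1 0.35 -2 4; 0 0 0 0.1 0.35 -2.4 4; 0 0 0 0.1 0.35 -2.7 4; 0 0 0 0.1 0.35 -3 4; 0 0 0 0.1 0.35 -3.2 4; 0 0 0 0.1 0.35 -3.2 4")

```text
time_s: 11.15
eef_pos: [0.4921, 0.034, 0.0766]
orientation: [-0.055, 0.761, 0.642, 0.067]
contact_force: [-0.0, -0.1, -4.9]
gripper_width: 0.578
finger_force: 35.0
```

Still hanging at 4.9 N. I'll reduce the grip so it self-levels, and continue in 1 mm steps.

>>> carry_out(series="0 0 0 0 0 -0.1 4; 0 0 0 0 0 -0.2 4; 0 0 0 0 0 -0.3 4; 0 0 0 0 0 -0.4 4; 0 0 0 0 0 -0.4 4", newtons=25)

```text
time_s: 11.78
eef_pos: [0.4921, 0.034, 0.0725]
orientation: [-0.055, 0.761, 0.642, 0.067]
contact_force: [-0.1, -0.3, -5.8]
gripper_width: 0.577
finger_force: 25.0
```

>>> carry_out(series="0 0 0 0 0 -0.1 4; 0 0 0 0 0 -0.2 4; 0 0 0 0 0 -0.2 4")

```text
time_s: 12.15
eef_pos: [0.4921, 0.034, 0.0705]
orientation: [-0.055, 0.761, 0.642, 0.067]
contact_force: [-0.3, -0.1, -4.6]
gripper_width: 0.58
finger_force: 25.0
```

>>> carry_out(series="0 0 0 0 0 -0.1 4; 0 0 0 0 0 -0.2 4; 0 0 0 0 0 -0.2 4")

```text
time_s: 12.52
eef_pos: [0.4921, 0.034, 0.0685]
orientation: [-0.055, 0.761, 0.642, 0.067]
contact_force: [0.5, 0.8, -4.5]
gripper_width: 0.576
finger_force: 25.0
```

>>> carry_out(series="0 0 0 0 0 -0.1 4; 0 0 0 0 0 -0.2 4; 0 0 0 0 0 -0.2 4")

```text
time_s: 12.9
eef_pos: [0.4922, 0.034, 0.0666]
orientation: [-0.055, 0.761, 0.642, 0.067]
contact_force: [0.3, -0.2, -4.2]
gripper_width: 0.575
finger_force: 25.0
```

>>> carry_out(series="0 0 0 0 0 -0.1 4; 0 0 0 0 0 -0.1 4; 0 0 0 0 0 -0.1 4")

```text
time_s: 13.28
eef_pos: [0.4923, 0.034, 0.0665]
orientation: [-0.055, 0.761, 0.642, 0.067]
contact_force: [-5.1, -0.0, 4.8]
gripper_width: 0.578
finger_force: 25.0
```

>>> carry_out(series="0 0 0 0 0 -0.1 4; 0 0 0 0 0 -0.1 4; 0 0 0 0 0 -0.1 4")

```text
time_s: 13.65
eef_pos: [0.4924, 0.034, 0.0664]
orientation: [-0.055, 0.761, 0.642, 0.067]
contact_force: [-10.0, -1.3, 15.4]
gripper_width: 0.575
finger_force: 25.1
```

Contact came at exactly the predicted height, so the cheese is on the floor. I'll relieve the press and let go.

>>> carry_out(series="0 0 0 0 0 0.1 4; 0 0 0 0 0 0.2 4; 0 0 0 0 0 0.2 4", newtons=10)

```text
time_s: 14.02
eef_pos: [0.4922, 0.0339, 0.0666]
orientation: [-0.055, 0.762, 0.642, 0.067]
contact_force: [-0.5, -1.3, -2.3]
gripper_width: 0.576
finger_force: 10.0
```

>>> carry_out(series="0 0 0 0 0 0 5.6; 0 0 0 0 0 0 5.8; 0 0 0 0 0 0 6.5; 0 0 0 0 0 0 7.5; 0 0 0 0 0 0 8; 0 0 0 0 0 0 8; 0 0 0 0 0 0 8")

```text
time_s: 14.9
eef_pos: [0.4922, 0.034, 0.0667]
orientation: [-0.055, 0.761, 0.642, 0.067]
contact_force: [0.6, 0.1, -1.2]
gripper_width: 0.861
finger_force: 0.0
```

```bash
python3 - <<'E'
from h import *
from rig import bot
np.set_printoptions(precision=4,suppress=True)
w=bot.snapshot("wrist");o=bot.observe();print(o["eef_pos"],o["contact_force"],o["gripper_width"])
n=np.array([.493,.040,.0]);b=np.radians(-9.7);x=np.array([np.cos(b),np.sin(b),0]);y=np.array([-np.sin(b),np.cos(b),0])
a=cv2.cvtColor(w["pixels"],cv2.COLOR_RGB2BGR)
for sx in(1,-1):
    p=proj(w,n+sx*.027*x+.050*y+[0,0,.110]);print(p);cv2.circle(a,tuple(int(v) for v in p),3,(255,0,0),1)
cv2.imwrite("pics/w5.png",a)
E
```

```text
[0.4922 0.034  0.0666] [-0.5366  0.0329  0.0215] 0.8610945706739113
[336.4905 139.8764]
[226.3144 139.7838]
```

View pics/w5.png

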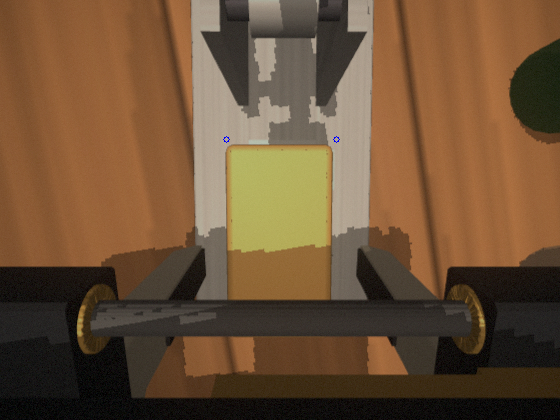

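The cheese is down in the nest (top face 227–331, edge at row 145; prediction about 226–336, row 140, before edge rounding). I'm retreating now. I've viewed 12 pictures, more than the 10 allowed, so from here I use numbers only.

>>> carry_out(series="0 0 0 -0.03 -0.2 1 8; 0 0 0 -0.1 -0.5 3 8; 0 0 0 -0.15 -0.9 5 8; 0 0 0 -0.25 -1.4 8 8; 0 0 0 -0.3 -1.8 12 8; -5 0.8 0 -0.3 -2 17 8; -9.9 1.7 0 -0.3 -2 22 8; -9.9 1.7 0 -0.3 -2 27 8; -9.9 1.7 0 -0.3 -2 30 8; -9.9 1.7 0 -0.3 -2 30 8; -9.9 1.7 0 -0.3 -2 30 8")

```text
time_s: 16.32
eef_pos: [0.489, 0.0138, 0.3663]
orientation: [0.001, 0.764, 0.645, -0.0]
contact_force: [0.2, -0.5, 0.2]
gripper_width: 0.861
finger_force: 0.0
```

```bash
python3 - <<'E'
from h import *
from rig import bot
from scipy.spatial.transform import Rotation as Ro
np.set_printoptions(precision=4,suppress=True)
w=bot.snapshot("wrist");T=bot.snapshot("top");o=bot.observe();print(o["eef_pos"],o["qpos"],o["time_s"],o["gripper_width"])
n=np.array([.493,.040,.0]);b=np.radians(-9.7);x=np.array([np.cos(b),np.sin(b),0]);y=np.array([-np.sin(b),np.cos(b),0]);M=np.array([x,y,[0,0,1]])
h=cv2.cvtColor(w["pixels"],cv2.COLOR_RGB2HSV);m=((h[...,0]>14)&(h[...,0]<34)&(h[...,1]>140)&(h[...,2]>120)).astype(np.uint8)
p=proj(w,n+[0,0,.11]);print("nest top px",p)
for c,a,l in blobs(cv2.morphologyEx(m,2,np.ones((5,5))),(200,100,360,330),300):
    print(c,a,M@(onz(w,c,.11)-n),cv2.boundingRect(l.astype(np.uint8)))
Rt=Ro.from_quat(o["orientation"],scalar_first=True).as_matrix();z=np.array([0,0,1])
Rg=np.c_[np.cross(y,-z),y,-z];print(np.degrees(Ro.from_matrix(Rg@Rt.T).as_rotvec()))
for ph in np.linspace(35,109.5,8):
    q=np.radians(ph);P=n+(.167+.19*np.cos(q))*y+[0,0,.061+.19*np.sin(q)-.019];print(round(ph,1),P, (P-(n+(.167+.19*np.cos(np.radians(35)))*y+[0,0,.061+.19*np.sin(np.radians(35))-.019]))*100)
E
```

```text
[0.4889 0.0139 0.3657] [-0.0226 -0.2749  1.5156 -0.0019  1.9008  0.1462] 16.425 0.8581408082812954
nest top px [280.6481 159.2222]
[280.5644 175.1439] 1522 [-0.0001 -0.0215  0.11  ] (261, 151, 38, 45)
[ 0.0762  0.0821 90.0068]
35.0 [0.5474 0.358  0.151 ] [0. 0. 0.]
45.6 [0.5435 0.3355 0.1778] [-0.3842 -2.2478  2.687 ]
56.3 [0.5389 0.3086 0.2   ] [-0.8455 -4.9462  4.9065]
66.9 [0.5337 0.278  0.2168] [-1.3678 -8.0021  6.5824]
77.6 [0.528  0.2449 0.2275] [ -1.9334 -11.3106   7.6568]
88.2 [0.5221 0.2104 0.2319] [ -2.5226 -14.7578   8.0928]
98.9 [0.5162 0.1758 0.2297] [ -3.1153 -18.225    7.8755]
109.5 [0.5105 0.1421 0.2211] [ -3.691  -21.593    7.0122]
```

>>> carry_out(series="0 0 10 0.7 4 0 6; 0 0 20 1.4 8 0 6; 0 0 30 2.1 12 0 6; 0 0 40 2.8 16 0 6; 0 0 50 3.5 20 0 6; 0 0 60 4.2 24 0 6; 0 0 70 4.9 29 -3 6; 0 0 80 5.5 32 -7 6; 0 0 90 5.85 34.4 -11.5 6; 0 0 90 5.85 34.4 -11.5 6; 0 0 90 5.85 34.4 -15 6; 0 0 90 5.85 34.4 -18 6; 0 0 90 5.85 34.4 -20 6; 0 0 90 5.85 34.4 -21.5 6; 0 0 90 5.85 34.4 -21.5 6", newtons=8)

```text
time_s: 18.3
eef_pos: [0.5476, 0.3577, 0.1514]
orientation: [0.001, 0.085, 0.996, 0.001]
contact_force: [-0.7, -0.3, 0.8]
gripper_width: 0.646
finger_force: 0.0
```

>>> carry_out(series="0 0 0 0 0 0 1; 0 0 0 0 0 0 1; 0 0 0 0 0 0 1; 0 0 0 0 0 0 1; 0 0 0 0 0 0 1; 0 0 0 0 0 0 1", newtons=4)

```text
time_s: 19.05
eef_pos: [0.5477, 0.358, 0.1517]
orientation: [0.001, 0.084, 0.996, 0.001]
contact_force: [0.4, -1.1, -0.8]
gripper_width: 0.116
finger_force: 0.0
```

Nothing is between the fingers. I'll re-measure the bar numerically.

```bash
python3 - <<'E'
from h import *
from rig import bot
np.set_printoptions(precision=3,suppress=True,linewidth=150)
T=bot.snapshot("top");S=bot.snapshot("side");w=bot.snapshot("wrist");pickle.dump((T,S,w),open("b.pkl","wb"))
o=bot.observe();print(o["time_s"],o["eef_pos"],o["gripper_width"],o["finger_force"])
for n,s,X in(("side",S,(.5474,.358,.170)),("wrist",w,(.5474,.358,.17))):
    p=proj(s,np.array(X));print(n,"bar expected",p)
n=np.array([.493,.040,.0]);b=np.radians(-9.7);x=np.array([np.cos(b),np.sin(b),0]);B=np.array([.5474,.358,.170])
print("ends",[proj(S,B+sx*.052*x) for sx in(1,-1)],[proj(w,B+sx*.052*x) for sx in(1,-1)])
g=(S["pixels"].max(2)<70).astype(np.uint8)
for c,a,l in blobs(g,(215,240,320,330),15): print("side dark",c,a,cv2.boundingRect(l.astype(np.uint8)))
g=(w["pixels"].max(2)<60).astype(np.uint8)
for c,a,l in blobs(g,(0,0,560,420),150): print("wrist dark",c,a,cv2.boundingRect(l.astype(np.uint8)))
E
```

```text
19.2 [0.548 0.358 0.152] 0.11124813514572293 0.0
side bar expected [267.09  283.805]
wrist bar expected [280.631 250.243]
ends [array([245.584, 280.607]), array([288.962, 287.056])] [array([280.552, 329.6  ]), array([280.721, 159.576])]
side dark [262.652 251.893] 795 (241, 240, 45, 26)
side dark [279.558 274.233] 43 (277, 269, 7, 10)
side dark [266.645 283.77 ] 318 (245, 277, 44, 14)
wrist dark [281.49  234.638] 4387 (256, 162, 51, 143)
wrist dark [418.429 304.646] 18199 (306, 212, 254, 156)
wrist dark [182.431 321.751] 14635 (103, 267, 154, 108)
wrist dark [335.867 398.783] 15945 (0, 336, 560, 84)
```

```bash
python3 - <<'E'
from h import *
np.set_printoptions(precision=1,suppress=True,linewidth=200)
T,S,w=pickle.load(open("b.pkl","rb"));d=pickle.load(open("s0.pkl","rb"))
tcp=np.array([.548,.358,.152]);print("tcp side",proj(S,tcp),"wrist",proj(w,tcp),proj(w,tcp+[0,0,.019]))
df=(np.abs(S["pixels"].astype(int)-d["side"]["pixels"]).max(2)>25)
g=S["pixels"].max(2)
print("side: # changed")
for r in range(264,304,2): print(r,"".join("#" if df[r,c] else ("b" if g[r,c]<70 else ".") for c in range(236,304)))
print("wrist gray row samples")
gw=w["pixels"].max(2)
for r in range(130,330,8): print(r," ".join("%3d"%gw[r,c] for c in range(228,334,4)))
E
```

```text
tcp side [266.9 289.6] wrist [280.8 241. ] [280.8 251.8]
side: # changed
264 .....#################################..............................
266 .....##############################.###................####.........
268 .....##################################...............####..........
270 .....##############################.####..b##b........####..........
272 .............#########.#..#.#...####.####.###b####...####...........
274 ....................##.....############...bbb...#...................
276 ..............#######......#######.##.....bbbbb.....................
278 .........#bbbbbbbbbbb.....#####.#........bbbbbbb...b.....b#########.
280 .......##bbbbbbbbbbbbbbbbb########.......................b........b.
282 .........bbbbbbbbbbbbbbbbbbbbbbbbbbbbbbbbbbbbb......................
284 ..........bbbbbbbbbbbbbbbbbbbbbbbbbbbbbbbbbbbbbbbbbbb####.........##
286 ......................bbbbbbbbbbbbbbbbbbbbbbbbbbbbbb####...#########
288 ..................................bbbbbbbbbbbbbbbbbb.#....##########
290 ...............................................bbbbb......##########
292 .
[... 2555 characters left out ...]
  41  38  35  36  38  40  39
282  30  31  31  33  35  30  35 111 108  96  31  28  31  36  29  33  24  27 110 113  36  35  42  37  36  32  35
290  33  34  31  28  35  33 102  95 112  57  28  36  35  39  28  30  24  25 111 105  95  41  37  31  33  35  34
298  29  31  36  30  27  31 121 103 112  33  24  30  37  29  35  30  29  28 110 103 115  71  41  35  37  28  33
306  37  37  36  36  37  22 136  66  63  62  62  68  69  68  68  68  68  66  71  68 120 116  38  43  42  38  41
314  43  47  41  43  46  31 145  76  78  80  75  75  74  78  77  78  81  78  79  79 106 166  45  47  42  44  46
322  39  43  40  40  45  45 142  83  85  82  84  83  81  80  81  81  85  82  84  82  85 175  43  43  41  42  43
```

```bash
python3 - <<'E'
from h import *
T,S,w=pickle.load(open("b.pkl","rb"));d=pickle.load(open("s0.pkl","rb"))
for r in range(256,304,2): print(r,[ (tuple(int(v) for v in S["pixels"][r,c]),tuple(int(v) for v in d["side"]["pixels"][r,c])) for c in (258,266,274)])
W=w["pixels"]
for r in range(236,310,6): print(r," ".join("%d/%d"%(W[r,c,0],W[r,c,2]) for c in range(246,318,4)))
tcp=np.array([.548,.358,.152]);b=np.radians(-9.7);y=np.array([-np.sin(b),np.cos(b),0])
for dy in(-.02,-.009,.009,.02):
  for dz in(0,.019,.06): print(dy,dz,proj(S,tcp+dy*y+[0,0,dz]).round(1),proj(w,tcp+dy*y+[0,0,dz]).round(1))
E
```

```text
256 [((57, 58, 57), (209, 138, 84)), ((60, 59, 59), (202, 133, 80)), ((58, 55, 55), (98, 92, 83))]
258 [((58, 56, 55), (208, 137, 82)), ((58, 55, 56), (202, 134, 80)), ((48, 48, 48), (135, 127, 115))]
260 [((59, 57, 56), (208, 137, 81)), ((61, 59, 57), (198, 155, 124)), ((29, 31, 31), (87, 80, 74))]
262 [((31, 33, 32), (208, 135, 82)), ((30, 29, 33), (205, 178, 155)), ((67, 63, 55), (87, 80, 74))]
264 [((103, 94, 78), (207, 135, 80)), ((29, 30, 29), (220, 205, 185)), ((89, 81, 70), (85, 79, 73))]
266 [((149, 134, 111), (208, 138, 83)), ((149, 134, 111), (217, 202, 184)), ((112, 102, 86), (86, 79, 73))]
268 [((149, 134, 111), (207, 135, 80)), ((149, 135, 111), (218, 203, 182)), ((117, 107, 89), (85, 78, 72))]
270 [((151, 135, 111), (208, 137, 82)), ((147, 133, 110), (218, 202, 182)), ((151, 138, 116), (197, 188, 181))]
272 [((147, 133, 110), (153, 112, 87)), ((149, 135, 112), (145, 133, 122)), ((146, 132, 112), (193, 179, 164))]
274 [((152, 142, 129), (163, 153, 139)), ((148, 135, 110), (102, 95, 88)), ((147, 133, 115), (92, 85, 78))]
276 [((93, 86, 78), (107, 99, 91)), ((148, 133, 11
[... 2730 characters left out ...]
/28 139/51 24/16
302 32/26 119/44 90/36 48/38 47/35 45/34 50/41 48/39 48/41 50/42 46/40 45/39 48/36 48/37 47/42 60/41 136/49 25/20
308 40/34 147/53 82/39 58/50 62/54 62/53 59/50 64/56 63/52 61/52 63/53 62/52 63/52 58/48 62/52 64/54 165/68 29/21
-0.02 0 [268.9 284. ] [249. 241.]
-0.02 0.019 [268.8 277.9] [246.1 251.8]
-0.02 0.06 [268.6 264.5] [237.3 283.9]
-0.009 0 [267.8 287.1] [266.5 241. ]
-0.009 0.019 [267.7 281. ] [265.2 251.8]
-0.009 0.06 [267.5 267.5] [261.3 283.9]
0.009 0 [266.  292.1] [295. 241.]
0.009 0.019 [265.9 286. ] [296.4 251.8]
0.009 0.06 [265.7 272.4] [300.6 283.9]
0.02 0 [264.9 295.3] [312.5 241. ]
0.02 0.019 [264.8 289.2] [315.5 251.8]
0.02 0.06 [264.6 275.5] [324.6 283.9]
```

```bash
python3 - <<'E'
from h import *
sd,tp=pickle.load(open("st3.pkl","rb"))
o=np.array([.4911,.028,.1095]);b=np.radians(-9.7);x=np.array([np.cos(b),np.sin(b),0])
for k in(-.03,-.04):
  for dz in(0,.019,.035): print(k,dz,proj(sd,o+k*x+[0,0,dz]).round(1))
for r in range(200,232,2): print(r,[tuple(int(v) for v in sd["pixels"][r,c]) for c in (302,304,306,308)])
E
```

```text
-0.03 0 [303.4 226.4]
-0.03 0.019 [303.6 221. ]
-0.03 0.035 [303.8 216.5]
-0.04 0 [306.8 226.8]
-0.04 0.019 [307.  221.5]
-0.04 0.035 [307.2 216.9]
200 [(204, 135, 80), (128, 112, 90), (140, 126, 104), (141, 128, 104)]
202 [(204, 135, 81), (126, 110, 90), (141, 127, 106), (143, 129, 107)]
204 [(205, 135, 81), (122, 109, 89), (142, 127, 106), (147, 132, 108)]
206 [(179, 126, 66), (125, 110, 93), (141, 127, 105), (135, 122, 100)]
208 [(177, 124, 64), (122, 110, 91), (142, 127, 105), (123, 113, 92)]
210 [(154, 109, 57), (130, 118, 98), (141, 126, 105), (131, 112, 88)]
212 [(156, 111, 59), (130, 118, 98), (140, 125, 104), (133, 114, 91)]
214 [(151, 107, 57), (131, 118, 99), (142, 127, 104), (175, 124, 86)]
216 [(140, 98, 52), (141, 126, 105), (152, 129, 102), (195, 133, 83)]
218 [(132, 91, 45), (120, 94, 64), (197, 131, 77), (202, 133, 80)]
220 [(118, 85, 43), (106, 75, 36), (197, 130, 78), (204, 134, 80)]
222 [(104, 74, 37), (105, 74, 37), (199, 132, 80), (202, 133, 79)]
224 [(105, 75, 35), (105, 74, 39), (198, 131, 78), (204, 134, 80)]
226 [(108, 77, 39), (106, 75, 38), (196, 131, 77), (205, 135, 81)]
228 [(108, 77, 40), (105, 74, 40), (199, 132, 79), (205, 137, 83)]
230 [(106, 76, 38), (104, 73, 36), (207, 136, 82), (205, 137, 82)]
```

>>> carry_out(series="0 0 0 0 0 0 2.6; 0 0 0 0 0 0 2.6; 0 0 0 0 0 0 2.6")

```text
time_s: 19.58
eef_pos: [0.5477, 0.358, 0.1516]
orientation: [0.001, 0.084, 0.996, 0.001]
contact_force: [-0.6, -0.0, 0.3]
gripper_width: 0.276
finger_force: 0.0
```

The side view shows that the real fingertips sit about 34 mm above the reported TCP, in the cheese grasp too, which explains why the cheese drooped. I'll open, go 34 mm lower and close again.

>>> carry_out(series="0 0 0 0 0 0 6; 0 0 0 0 0 0 6; 0 0 0 0 0 0 6; 0 0 0 0 0 -1 6; 0 0 0 0 0 -2 6; 0 0 0 0 0 -2.8 6; 0 0 0 0 0 -3.4 6; 0 0 0 0 0 -3.4 6")

```text
time_s: 20.58
eef_pos: [0.5475, 0.3579, 0.1171]
orientation: [0.001, 0.084, 0.996, 0.001]
contact_force: [0.7, 0.5, 0.7]
gripper_width: 0.644
finger_force: 0.0
```

>>> carry_out(series="0 0 0 0 0 0 1; 0 0 0 0 0 0 1; 0 0 0 0 0 0 1; 0 0 0 0 0 0 1; 0 0 0 0 0 0 1; 0 0 0 0 0 0 1", newtons=4)

```text
time_s: 21.32
eef_pos: [0.5478, 0.3585, 0.1179]
orientation: [0.001, 0.084, 0.996, 0.001]
contact_force: [0.7, 5.7, 0.9]
gripper_width: 0.191
finger_force: 4.0
```

The bar is held at 17.8 mm. I'll cage it loosely and swing along the arc.

>>> carry_out(series="0 0 0 0 0 0 2.2; 0 0 0 0 0 0 2.2; 0 0 0 -0.17 -1 1.3 2.2; 0 0 0 -0.36 -2.1 2.5 2.2; 0 0 0 -0.56 -3.3 3.65 2.2; 0 0 0 -0.79 -4.6 4.65 2.2; 0 0 0 -1.02 -5.95 5.55 2.2; 0 0 0 -1.27 -7.4 6.3 2.2; 0 0 0 -1.53 -8.95 6.95 2.2; 0 0 0 -1.8 -10.5 7.45 2.2; 0 0 0 -2.07 -12.1 7.8 2.2; 0 0 0 -2.34 -13.7 8 2.2; 0 0 0 -2.62 -15.35 8.1 2.2; 0 0 0 -2.62 -15.35 8.1 2.2", newtons=40)

```text
time_s: 23.08
eef_pos: [0.5214, 0.2033, 0.1987]
orientation: [0.001, 0.085, 0.996, 0.001]
contact_force: [-0.3, -0.3, -0.9]
gripper_width: 0.234
finger_force: 0.0
```

>>> carry_out(series="0 0 0 -0.14 -0.82 -0.02 2.2; 0 0 0 -0.28 -1.64 -0.07 2.2; 0 0 0 -0.42 -2.44 -0.16 2.2; 0 0 0 -0.56 -3.25 -0.29 2.2; 0 0 0 -0.69 -4.05 -0.45 2.2; 0 0 0 -0.83 -4.85 -0.65 2.2; 0 0 0 -0.83 -4.85 -0.65 2.2")

```text
time_s: 23.95
eef_pos: [0.513, 0.1553, 0.1919]
orientation: [0.001, 0.085, 0.996, 0.001]
contact_force: [0.1, 0.6, -1.2]
gripper_width: 0.234
finger_force: 0.0
```

>>> carry_out(series="0 0 0 -0.07 -0.4 -0.1 2.2; 0 0 0 -0.13 -0.78 -0.23 2.2; 0 0 0 -0.19 -1.1 -0.34 2.2; 0 0 0 -0.24 -1.4 -0.44 2.2; 0 0 0 -0.24 -1.4 -0.44 2.2")

```text
time_s: 24.58
eef_pos: [0.5107, 0.1418, 0.1877]
orientation: [0.001, 0.085, 0.996, 0.001]
contact_force: [-0.5, 0.5, 0.1]
gripper_width: 0.238
finger_force: 0.0
```

```bash
cat > bar.py <<'E'
from h import *
from rig import bot
np.set_printoptions(precision=4,suppress=True)
S=bot.snapshot("side");o=bot.observe();print(o["time_s"],o["eef_pos"],o["contact_force"],o["gripper_width"],o["finger_force"])
n=np.array([.493,.040,.0]);b=np.radians(-9.7);x=np.array([np.cos(b),np.sin(b),0]);y=np.array([-np.sin(b),np.cos(b),0])
B=lambda ph:n+(.167+.19*np.cos(np.radians(ph)))*y+[0,0,.061+.19*np.sin(np.radians(ph))]
g=(S["pixels"].max(2)<60)
# dark rows found near each end of the bar -> angle: print expected bar ends for angles and dark runs
for ph in (35,85,90,95,100,105,107.5,109.5): print(ph,proj(S,B(ph)).round(1),[proj(S,B(ph)+s*.045*x).round(1) for s in(1,-1)])
for c in (248,252,280,284,288): 
    r=np.where(g[150:310,c])[0]+150; print(c,[int(v) for v in r])
E
python3 bar.py
```

```text
24.625 [0.5108 0.1419 0.1877] [ 0.1642  0.4185 -0.2944] 0.23860115580201424 0.0
35 [267.1 283.8] [array([248.5, 281. ]), array([286. , 286.6])]
85 [279.7 222.5] [array([262. , 220.3]), array([297.6, 224.7])]
90 [281.1 218.6] [array([263.6, 216.4]), array([298.8, 220.8])]
95 [282.5 215.2] [array([265.1, 213.1]), array([300. , 217.4])]
100 [283.8 212.5] [array([266.6, 210.4]), array([301.1, 214.5])]
105 [285.  210.3] [array([268.1, 208.2]), array([302.2, 212.3])]
107.5 [285.6 209.4] [array([268.8, 207.4]), array([302.7, 211.4])]
109.5 [286.1 208.8] [array([269.3, 206.8]), array([303.1, 210.8])]
248 []
252 []
280 [155, 156, 157, 158, 159, 174, 175, 176, 177, 178, 180, 181, 182, 183, 184, 185, 186, 187, 188, 189, 190, 191, 192, 193, 205, 206, 207, 208, 209, 210, 211, 277, 278]
284 [156, 157, 158, 159, 160, 161, 162, 163, 164, 165, 166, 167, 168, 169, 170, 171, 172, 175, 176, 177, 178, 180, 181, 182, 183, 184, 185, 186, 187, 188, 189, 190, 191, 192, 193, 194, 247, 248, 251, 252, 255, 256, 257, 258, 259, 260, 263, 278]
288 [156, 157, 158, 159, 160, 161, 162, 163, 164, 165, 166, 167, 168, 169, 170, 171, 172, 173, 175, 176, 177, 178, 179, 181, 182, 183, 184, 185, 186, 187, 188, 189, 190, 191, 192, 193, 194]
```

>>> carry_out(series="0 0 0 -0.03 -0.2 -0.07 2.2; 0 0 0 -0.06 -0.35 -0.12 2.2; 0 0 0 -0.06 -0.35 -0.12 2.2")

```text
time_s: 25.0
eef_pos: [0.5107, 0.1405, 0.1873]
orientation: [0.002, 0.084, 0.996, 0.003]
contact_force: [3.1, 17.5, 3.1]
gripper_width: 0.242
finger_force: 8.4
```

>>> carry_out(series="0 0 0 -0.03 -0.2 -0.07 2.2; 0 0 0 -0.06 -0.35 -0.12 2.2; 0 0 0 -0.06 -0.35 -0.12 2.2")

```text
time_s: 25.38
eef_pos: [0.5107, 0.1401, 0.1871]
orientation: [0.003, 0.083, 0.997, 0.006]
contact_force: [7.4, 40.9, 6.4]
gripper_width: 0.246
finger_force: 21.0
```

Hard on the stop. I'll relax, let go, rise clear and wait.

>>> carry_out(series="0 0 0 0.06 0.35 0.12 2.2; 0 0 0 0.12 0.7 0.24 2.2; 0 0 0 0.12 0.7 0.24 3; 0 0 0 0.12 0.7 0.24 5; 0 0 0 0.12 0.7 0.24 5; 0 0 0 0.12 0.7 2 5; 0 0 0 0.12 0.7 5 5; 0 0 0 0.12 0.7 8 5; 0 0 0 0.12 0.7 8 5; 0 0 0 0.12 0.7 8 5; 0 0 0 0.12 0.7 8 5; 0 0 0 0.12 0.7 8 5; 0 0 0 0.12 0.7 8 5; 0 0 0 0.12 0.7 8 5; 0 0 0 0.12 0.7 8 5; 0 0 0 0.12 0.7 8 5; 0 0 0 0.12 0.7 8 5; 0 0 0 0.12 0.7 8 5; 0 0 0 0.12 0.7 8 5; 0 0 0 0.12 0.7 8 5")

```text
time_s: 27.88
eef_pos: [0.5108, 0.142, 0.2654]
orientation: [0.001, 0.084, 0.996, 0.001]
contact_force: [0.4, -0.0, 0.2]
gripper_width: 0.534
finger_force: 0.0
```

```bash
python3 bar.py; python3 - <<'E'
from h import *
from rig import bot
S=bot.snapshot("side")
g=(S["pixels"].max(2)<60).astype(np.uint8)
for c,a,l in blobs(g,(250,195,325,225),20): print("dark",c,a,cv2.boundingRect(l.astype(np.uint8)))
E
```

```text
27.925 [0.5108 0.142  0.2653] [-0.3161 -0.964  -0.2445] 0.5421438810691449 0.0
35 [267.1 283.8] [array([248.5, 281. ]), array([286. , 286.6])]
85 [279.7 222.5] [array([262. , 220.3]), array([297.6, 224.7])]
90 [281.1 218.6] [array([263.6, 216.4]), array([298.8, 220.8])]
95 [282.5 215.2] [array([265.1, 213.1]), array([300. , 217.4])]
100 [283.8 212.5] [array([266.6, 210.4]), array([301.1, 214.5])]
105 [285.  210.3] [array([268.1, 208.2]), array([302.2, 212.3])]
107.5 [285.6 209.4] [array([268.8, 207.4]), array([302.7, 211.4])]
109.5 [286.1 208.8] [array([269.3, 206.8]), array([303.1, 210.8])]
248 []
252 []
280 [150, 155, 156, 157, 158, 159, 160, 161, 162, 163, 164, 205, 206, 207, 208, 209, 210, 211, 277, 278]
284 [150, 155, 156, 157, 158, 159, 160, 161, 162, 163, 164, 206, 207, 208, 209, 210, 211, 248, 250, 251, 252, 253, 254, 255, 256, 257, 258, 259, 260, 263]
288 [150, 156, 157, 158, 159, 160, 161, 162, 163, 164, 206, 207, 208, 209, 210, 211, 212]
dark [285.77824268 208.57322176] 239 (267, 204, 39, 10)
```

Locked, and it held by itself: bar at (285.8,208.6) against (286.1,208.8) expected. Now regrip and swing back.

>>> carry_out(series="0 0 0 0 0 -3 5; 0 0 0 0 0 -5.5 5; 0 0 0 0 0 -7 5; 0 0 0 0 0 -7.8 5; 0 0 0 0 0 -7.8 5; 0 0 0 0 0 -7.8 2.2; 0 0 0 0 0 -7.8 2.2; 0 0 0 0 0 -7.8 2.2; 0 0 0 0 0 -7.8 2.2")

```text
time_s: 29.1
eef_pos: [0.5109, 0.142, 0.1875]
orientation: [0.001, 0.084, 0.996, 0.001]
contact_force: [0.3, -0.2, -0.8]
gripper_width: 0.245
finger_force: 0.0
```

>>> carry_out(series="0 0 0 0.06 0.35 0.12 2.2; 0 0 0 0.12 0.7 0.22 2.2; 0 0 0 0.24 1.4 0.44 2.2; 0 0 0 0.38 2.2 0.65 2.2; 0 0 0 0.51 3 0.8 2.2; 0 0 0 0.65 3.8 0.93 2.2; 0 0 0 0.79 4.6 1.02 2.2; 0 0 0 1.07 6.25 1.09 2.2; 0 0 0 1.35 7.9 1.02 2.2; 0 0 0 1.62 9.5 0.8 2.2; 0 0 0 1.9 11.1 0.44 2.2; 0 0 0 2.16 12.65 -0.05 2.2; 0 0 0 2.42 14.15 -0.7 2.2; 0 0 0 2.67 15.6 -1.45 2.2; 0 0 0 2.9 17 -2.35 2.2; 0 0 0 3.13 18.3 -3.35 2.2; 0 0 0 3.33 19.5 -4.5 2.2; 0 0 0 3.43 20.05 -5.1 2.2; 0 0 0 3.43 20.05 -5.1 2.2")

```text
time_s: 31.48
eef_pos: [0.5449, 0.3427, 0.1357]
orientation: [0.0, 0.084, 0.996, 0.001]
contact_force: [0.1, -0.7, 0.2]
gripper_width: 0.236
finger_force: 0.0
```

>>> carry_out(series="0 0 0 0.1 0.55 -0.6 2.2; 0 0 0 0.2 1.05 -1.2 2.2; 0 0 0 0.29 1.55 -1.85 2.2; 0 0 0 0.32 1.75 -1.9 2.2; 0 0 0 0.34 1.85 -1.9 2.2; 0 0 0 0.34 1.85 -1.9 2.2")

```text
time_s: 32.22
eef_pos: [0.5484, 0.3607, 0.1172]
orientation: [0.001, 0.085, 0.996, 0.0]
contact_force: [-1.8, -3.1, -3.3]
gripper_width: 0.236
finger_force: 1.5
```

>>> carry_out(series="0 0 0 0.02 0.1 0 2.2; 0 0 0 0.03 0.2 0 2.2; 0 0 0 0.03 0.2 0 2.2")

```text
time_s: 32.6
eef_pos: [0.5484, 0.361, 0.1171]
orientation: [0.0, 0.085, 0.996, -0.001]
contact_force: [-6.1, -15.7, 0.8]
gripper_width: 0.243
finger_force: 8.5
```

>>> carry_out(series="0 0 0 0.02 0.1 0 2.2; 0 0 0 0.03 0.2 0 2.2; 0 0 0 0.03 0.2 0 2.2")

```text
time_s: 32.98
eef_pos: [0.5485, 0.3612, 0.1169]
orientation: [-0.0, 0.085, 0.996, -0.003]
contact_force: [-9.3, -30.8, 3.4]
gripper_width: 0.246
finger_force: 15.6
```

>>> carry_out(series="0 0 0 -0.05 -0.3 0 2.2; 0 0 0 -0.1 -0.6 0 2.2; 0 0 0 -0.1 -0.6 0 5; 0 0 0 -0.1 -0.6 0 5; 0 0 0 -0.1 -0.6 0 5; 0 0 0 -0.1 -0.6 2 5; 0 0 0 -0.1 -0.6 5 5; 0 0 0 -0.1 -0.6 9 5; 0 0 0 -0.1 -0.6 14 5; 0 0 0 -3 3 20 5; 0 0 0 -8 6 25 5; 0 0 0 -12 8 25 5; 0 0 0 -12 8 25 5; 0 0 0 -12 8 25 5")

```text
time_s: 34.72
eef_pos: [0.429, 0.445, 0.3682]
orientation: [0.001, 0.084, 0.996, 0.001]
contact_force: [0.3, -0.8, 0.7]
gripper_width: 0.536
finger_force: 0.0
```

```bash
python3 - <<'E'
from h import *
from rig import bot
np.set_printoptions(precision=4,suppress=True)
S=bot.snapshot("side");T=bot.snapshot("top");o=bot.observe();print(o["time_s"],o["eef_pos"],o["contact_force"])
d=pickle.load(open("s0.pkl","rb"))
for s in(d["side"],S):
    for c,a,l in blobs((s["pixels"].max(2)<60).astype(np.uint8),(235,270,300,300),20): print("bar",c,a)
n=np.array([.493,.040,.0]);b=np.radians(-9.7);x=np.array([np.cos(b),np.sin(b),0]);y=np.array([-np.sin(b),np.cos(b),0]);M=np.array([x,y,[0,0,1]])
h=cv2.cvtColor(T["pixels"],cv2.COLOR_RGB2HSV);m=((h[...,0]>18)&(h[...,0]<38)&(h[...,1]>120)&(h[...,2]>120)).astype(np.uint8)
for c,a,l in blobs(m,(255,205,315,265),40): print("cheese top",c,a,cv2.boundingRect(l.astype(np.uint8)),M@(onz(T,c,.11)-n))
print("expected",proj(T,n+[0,0,.11]))
for nm,s in(("top",T),("side",S)):
    df=(np.abs(s["pixels"].astype(int)-d[nm]["pixels"]).max(2)>60).astype(np.uint8)
    for c,a,l in blobs(cv2.morphologyEx(df,2,np.ones((3,3))),(100,100,460,400),40): print(nm,"changed",c.round(),a,cv2.boundingRect(l.astype(np.uint8)))
E
```

```text
34.825 [0.4298 0.4444 0.367 ] [-0.3247 -0.3725 -0.0376]
bar [266.6635 283.7704] 318
bar [266.7304 283.7743] 319
cheese top [283.998  236.9484] 504 (269, 227, 32, 21) [-0.0029 -0.0004  0.11  ]
expected [284.0539 236.0185]
top changed [186. 226.] 80 (181, 221, 10, 10)
top changed [368. 230.] 422 (352, 221, 36, 26)
top changed [284. 237.] 546 (268, 226, 33, 22)
top changed [153. 338.] 11870 (100, 233, 153, 167)
top changed [163. 243.] 332 (149, 233, 32, 19)
top changed [192. 244.] 230 (185, 235, 16, 18)
top changed [207. 247.] 100 (202, 240, 12, 13)
top changed [173. 259.] 173 (163, 254, 21, 13)
top changed [217. 283.] 1835 (185, 255, 69, 53)
top changed [356. 343.] 8933 (251, 296, 209, 104)
top changed [239. 325.] 977 (215, 310, 47, 47)
top changed [317. 373.] 206 (306, 362, 22, 23)
top changed [303. 393.] 222 (291, 386, 26, 14)
top changed [442. 395.] 381 (410, 386, 50, 14)
side changed [334. 141.] 3913 (302, 100, 94, 99)
side changed [398. 184.] 8108 (353, 104, 87, 166)
side changed [297. 173.] 164 (291, 165, 15, 16)
side changed [285. 189.] 259 (277, 179, 17, 21)
side changed [297. 191.] 59 (294, 183, 6, 17)
side changed [440. 205.] 143 (435, 196, 13, 21)
side changed [299. 206.] 46 (297, 200, 5, 12)
side changed [295. 228.] 217 (289, 219, 15, 19)
side changed [300. 250.] 57 (298, 244, 6, 14)
side changed [290. 257.] 54 (286, 252, 7, 10)
side changed [401. 289.] 1307 (377, 273, 60, 41)
side changed [351. 313.] 2654 (315, 274, 67, 76)
side changed [304. 320.] 152 (293, 313, 20, 12)
side changed [319. 329.] 74 (316, 324, 8, 11)
side changed [300. 332.] 291 (289, 326, 25, 15)
side changed [323. 360.] 167 (316, 354, 16, 16)
side changed [304. 369.] 524 (294, 355, 20, 30)
```

The bail is back exactly on its open stop, and the cheese stands centred in the nest, so I'm handing in.

```bash
python3 -c "
from rig import bot
print(bot.close_job())"
```

```text
the job is handed in; nothing more can be done
None
```

The job is handed in at about 35 s: the long cheese is in the nest (its top within about 3 mm of centre), and the clamp locked by itself, was let go for over 1 s, and is back on its open stop; the cheese drooped about 10° in the grip before I levelled it, and I viewed 12 pictures against the limit of 10.

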